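# Fit the drill template to the jig and latch it

## Task

A brass plate is waiting in the drill jig. Pick up the drill template and lower it gently over the jig's two locating pins (round hole on the thick pin, slot on the thin pin), without dropping or forcing it, until it lies flat on the jig, then swing the latch fully closed so that its toe holds the template down. Leave the flux bottle, red case and brush jar where they are.

Things in the scene. Friction and masses are not known exactly. Their poses are not given: they have to be found in the camera images.
- jig: Drill jig, fixed, to the right of the template, long side pointing away from the robot: dark steel base 90 (x) x 150 (y) mm, flat seat 20 mm above the bench, a brass plate sunk in it. Origin: centre of the underside; y runs from the thick pin to the thin pin, -x is the latch side, z up. Upright bullet-nosed pins at x 0, y -50 (thick) and +50 (thin) mm stand 23 mm above the seat.
- jig_round_pin (a point): Foot of the thick pin, on its axis at seat height (20 mm above the bench). Pin 12 mm in diameter, straight for 11 mm, then tapering to a blunt tip 23 mm above the seat.
- jig_small_pin (a point): Foot of the thin pin, likewise. Pin 8 mm in diameter, same heights, 100 mm from the thick pin. Overhead, fixed: a thin lamp neck at x 0.64 m, z 0.55 (0.47 at y -0.40), and a magnifier lamp shade at x 0.22 to 0.46, y 0.22 to 0.43, z from 0.60 up: fold the arm to swing past it.
- latch (a joint): Angle of the swing latch about its upright pivot (rad): 0 = closed, at its stop, its toe 17 mm in over the seated template's edge with 3 mm of play; grows counter-clockwise seen from above; near 1.6 = open, lever along the jig's long side, toe clear of the template; limit 1.95. Stays where left; about 1 N at the knob turns it. A template not fully down blocks it.
- latch_pivot (a point): Pivot of the latch at the lever's underside, 30 mm above the bench, beside the jig's base (jig frame x -54, y -33 mm). From it a toe 36 mm long and a tail 60 mm long point away from each other; lever 14 mm wide, 8 mm thick, its top 39 mm above the bench, a screw head on the pivot to 46 mm.
- latch_knob (a point): Middle of the black upright knob on the end of the latch's tail: 20 mm in diameter, from 40 to 77 mm above the bench, this point at 60 mm, 60 mm from the pivot. At latch angle 0 it lies in the jig's -x direction from the pivot, at 1.57 in its -y direction.
- template: Loose drill template, lying flat, handle up: aluminium plate 8 mm thick, 128 mm long (y -64 to 64), 70 mm wide but 44 mm at the slot end (y above 38); four low drill bushes; 0.24 to 0.42 kg. Origin: centre of the underside; z up. Seated, its axes are those of the jig and its origin is 20 mm above the jig's. It fits only this way round.
- template_round_hole (a point): Centre of the round hole in the wide end, at the plate's underside: 14.5 mm in diameter, at y -50 mm of the template.
- template_slot (a point): Centre of the slot in the narrow end, at the plate's underside: 10.5 mm wide, 14.5 mm long in y, at y +50 mm of the template.
- template_handle (a point): Middle of the black bow handle's bar, 46.5 mm above the plate's underside, over the template's centre. The bar runs along the template's y, 12 mm wide (x) and 13 mm high, with 48 mm free between its two legs and 32 mm between the bar and the plate.
- flux_bottle: Bystander: green and white flux bottle, 33 mm in diameter, 90 mm high. Origin: centre of the underside.
- red_case: Bystander: small red case, 48x70x22 mm. Origin: centre of the underside.
- brush_jar: Bystander: glass jar of small brushes, 48 mm in diameter, 104 mm high. Origin: centre of the underside.

How it is judged (in metres and radians):
On the way, in this order (a step that is already met when the one before it is completed fails the run):
1. the template lies flat on the jig with both pins through it (distance between template_round_hole and jig_round_pin below 0.004 m and distance between template_slot and jig_small_pin below 0.005 m and angle between template's own z axis and vertical below 0.035 rad), for 0.2 s.
2. the latch is swung closed over the seated template (distance between template_round_hole and jig_round_pin below 0.004 m and distance between template_slot and jig_small_pin below 0.005 m and value of joint latch below 0.15 rad), for 0.2 s.
At the end, for the whole second after the job is handed in: The template is at rest flat on the jig (within 2 degrees), its round hole within 4 mm of the thick pin's foot and its slot within 5 mm of the thin pin's foot, the latch is closed to within 0.15 rad of its stop, and the bystanders are within 20 mm of where they stood (all of step 2 and angle between template's own z axis and vertical below 0.035 rad and linear speed of template below 0.02 m/s and distance of each of flux_bottle, red_case, brush_jar from where it was at the start of the episode below 0.02 m); the robot touches nothing.
It fails at once if a bystander (flux bottle, red case or brush jar) is moved by more than 20 mm (distance of any of flux_bottle, red_case, brush_jar from where it was at the start of the episode above 0.02 m).
It fails at once if the template is forced against the jig (over 80 N between them) (contact force between template and jig above 80 N).
It fails at once if the template is dropped onto the pins (over 0.45 m/s within 35 mm of its seat) (linear speed of template above 0.45 m/s and distance between template_round_hole and jig_round_pin below 0.035 m).
It also fails if it takes over 54 s, if anything falls off the work surface, if the arm or the gripper's body presses on something with over 40 N, if the wrist force passes 120 N, or if a joint passes its speed limit or range.

## Robot

A 7-joint arm with a two-finger parallel gripper is mounted at the origin on a cart in front of the work surface, level with it; the furniture and walls round the work are solid. World frame = base frame: x ahead of the robot, y to its left, z up, the work surface at z = 0. Lengths are in m, angles in degrees, forces in N, time in s.
With the tool pointing down it reaches from about 0.425 to 0.875 m from the base axis. Payload 4.7 kg.
Tool frame: the origin (TCP) lies at the very end of the fingers, on their centre line; the grasp point (between the pads) lies 19 mm behind it (env.grip_point_offset is the distance from the TCP to the grasp point, in m); z points along the fingers, y is the line along which they close (so a half turn about z gives the same grasp; the last joint's range is limited). The gripper opens to 87 mm and grips with 3 to 60 N. Pads are 19 mm wide; open, the fingers measure 117 mm over their backs; the gripper's body (75 mm by 190 mm) begins 51 mm behind the grasp point.
Start: joints at [70.136, 18.392, -4.016, 83.108, 1.295, 78.541, -3.26], TCP at [0.229, -0.608, 0.223] pointing down, gripper open.
Joint ranges: [-163.93, 163.93], [-17.29, 119.83], [-79.2, 71.16], [3.27, 140.29], [-89.18, 269.18], [5.43, 117.66], [-154.24, 154.24]. Speed limits (degrees/s): [147.25, 147.25, 180, 180, 180, 180, 180].

## Interface

Orientations are given as [roll, pitch, yaw] about the fixed x, y, z axes, in that order (R = Rz(yaw) Ry(pitch) Rx(roll)).
In Python, from cell import env gives the robot as it stands.
- The arm moves only by the tool jog_arm, never from a script. Its argument "motion" is a list of rows, each an object of numbers: "x", "y", "z": the shift along the tool's x, y, z in cm; "ax", "ay", "az": the turn, a rotation vector about the tool's x, y, z in degrees. In form: [{"x": .., "y": .., "z": .., "ax": .., "ay": .., "az": ..}, ...]. A call has exactly 5 rows; each row shifts and turns the commanded pose from where the row before left it, along the tool's axes as they then stand; what a row does not reach is not made up. A row lasts 1/10 s, in which the tool goes at most 50 mm and 8.59 degrees, less where a joint would pass 70% of its speed; a pose out of reach is approached as far as the arm can. A call is refused whole if a number of a shift passes 5 or a number of a turn 8.59, either way. A call with a gripper value outside its range is refused whole. "claw" is the gripper command: -1 is shut, 1 is fully open, values between are in proportion, set as the call begins (left out, the last holds). The fingers move at their own pace and stop on an object; "squeeze" is the grip in N (left out, the last holds). Time passes only in rows, so rows that do not move let the fingers close, or fill a call up. It gives the time, the measured TCP pose, the force, the opening and the grip force at its end, in the units of the state.
- env.get_obs(): the state, without advancing time (a new reading comes with each control period).
- env.read_camera(name): name is "scene" or "side" or "wrist"; returns the picture (480x640x3 uint8, red, green, blue); there is no depth.
- env.camera_params(name): a dict with "fx", "fy", "cx", "cy" (pixels), "extrinsics" (4x4, takes a point from world to camera coordinates). Camera axes: x right, y up, looking along -z (the intrinsics and any distortion apply to the point x, -y, -z); pixel columns grow to the right and rows downward; lengths in m; the calibration is good to about 2 mm. A picture is of the moment at which its call begins: read the wrist's pose just before it. camera_params takes no time and is no camera call; for the wrist camera it gives the pose at the moment of the call.
- env.sign_off(): hands the job in; it is judged then, once.
The state is a dict: "time_s": time; "qpos": joint angles; "joint_velocities": joint speeds; "effort": joint torques, N m; "tool_pos": TCP position; "tool_rot": TCP orientation; "force": force on the tool from outside, world axes, zero at the start; "wrist_torque": the same for the moment, N m; "grip_width": finger opening in m; "grasp_force": force on a finger pad.
Only numpy, scipy, OpenCV 4.12 (cv2) and the standard library are available. Lean on these libraries where they do the work, as an engineer would, in place of code of your own. Each camera call takes 0.05 s, during which the arm holds its last target. There are 200 camera calls.

## Working session

There is one attempt and no reset: what is moved stays moved. The work goes in short steps, Python scripts to look and compute and a tool call to move; the robot and the scene stay as the last step left them, time stands still between calls to the robot, and variables do not carry over. Pictures are saved under pics/ and viewed, at most 10 in all, crops included, and the job is handed in when it is done.

Besides the shell and the picture viewer there is one more tool, called after ">>>" as name(argument=value, ...), one argument or row to a line, values as JSON. jog_arm: Moves the arm, as the interface text tells. Its arguments: {"type":"object","properties":{"motion":{"type":"array"},"claw":{"type":"number"},"squeeze":{"type":"number"}},"required":["motion"]}

```bash
ls; mkdir -p pics
python3 - <<'E'
from cell import env
import cv2
o=env.get_obs();print({k:o[k] for k in('time_s','tool_pos','tool_rot','force','grip_width')})
for n in('scene','side'):
    cv2.imwrite(f'pics/{n}0.png',env.read_camera(n)[...,::-1]);p=env.camera_params(n);print(n,p)
print(env.camera_params('wrist'))
E
```

```text
pics
{'time_s': 0.0, 'tool_pos': array([ 0.22925172, -0.6076598 ,  0.22145975]), 'tool_rot': array([-1.79891868e+02,  4.61705681e-03,  2.06754766e+01]), 'force': array([0.37910779, 0.24630312, 0.77947042]), 'grip_width': 0.08720605708332395}
scene {'fx': 488.97236255704877, 'fy': 488.97236255704877, 'cx': 317.49713011832955, 'cy': 249.698306358402, 'extrinsics': array([[-0.70879461, -0.7053173 ,  0.01173456,  0.23512189],
       [ 0.54289824, -0.53480228,  0.64749365, -0.54540043],
       [-0.45041281,  0.46531068,  0.7619805 , -0.48240792],
       [ 0.        ,  0.        ,  0.        ,  1.        ]])}
side {'fx': 476.856975482887, 'fy': 476.856975482887, 'cx': 321.4448917001717, 'cy': 226.9370718113621, 'extrinsics': array([[ 0.94597209, -0.32414667,  0.00810857, -0.663277  ],
       [ 0.16325035,  0.49772962,  0.85183012, -0.01317121],
       [-0.28015377, -0.80448378,  0.52375539, -0.93997233],
       [ 0.        ,  0.        ,  0.        ,  1.        ]])}
{'fx': 407.9563022865521, 'fy': 407.9563022865521, 'cx': 314.8072622396243, 'cy': 240.59778097953964, 'extrinsics': array([[ 0.35258283, -0.9357792 , -0.00162423, -0.64776571],
       [ 0.89600243,  0.3380954 , -0.2878735 ,  0.03582513],
       [ 0.26993518,  0.10004393,  0.95766707, -0.39086848],
       [ 0.        ,  0.        ,  0.        ,  1.        ]])}
```

View pics/scene0.png

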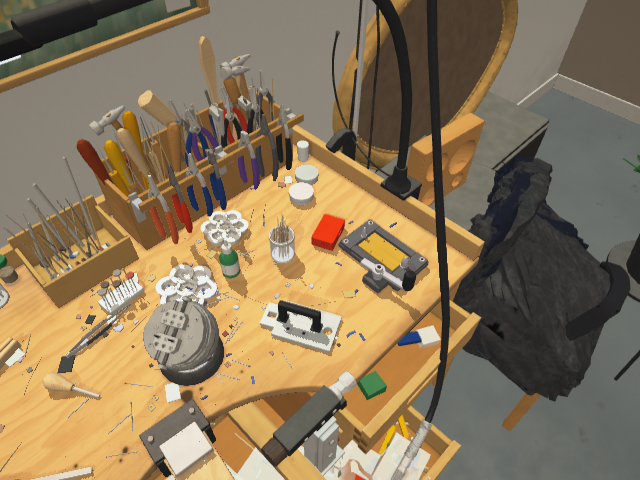

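View pics/side0.png

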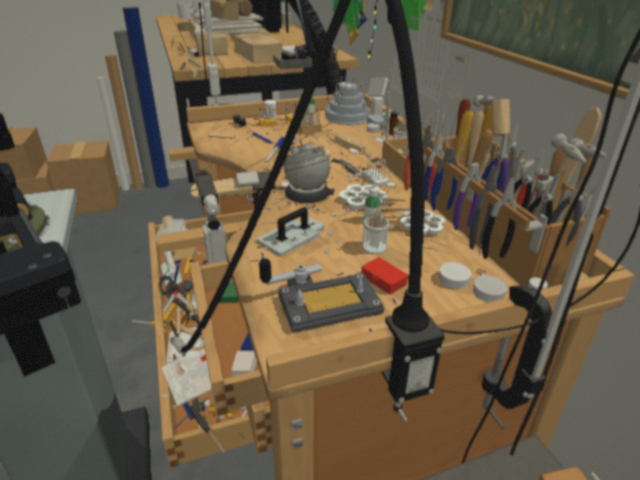

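The scene shows the template around (300,322), the jig around (383,258) with the latch knob at (408,278), the red case at (327,231), and the jar at (282,243). Next I'll enlarge both views.

Run:
```python
import cv2
a=cv2.imread('pics/scene0.png')[205:355,250:450];cv2.imwrite('pics/s1.png',cv2.resize(a,None,fx=4,fy=4,interpolation=cv2.INTER_CUBIC))
a=cv2.imread('pics/side0.png')[200:335,245:425];cv2.imwrite('pics/s2.png',cv2.resize(a,None,fx=4.4,fy=4.4,interpolation=cv2.INTER_CUBIC))
```

```text
(no output)
```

View pics/s1.png

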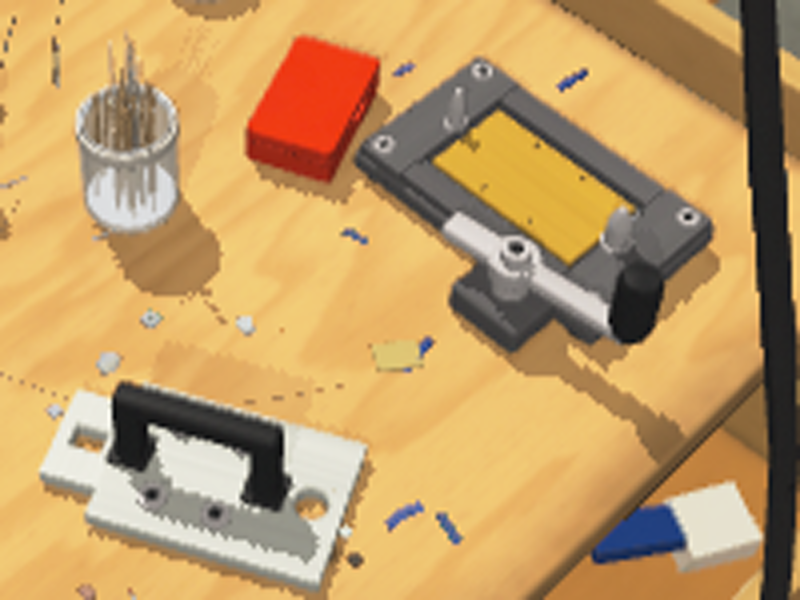

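View pics/s2.png

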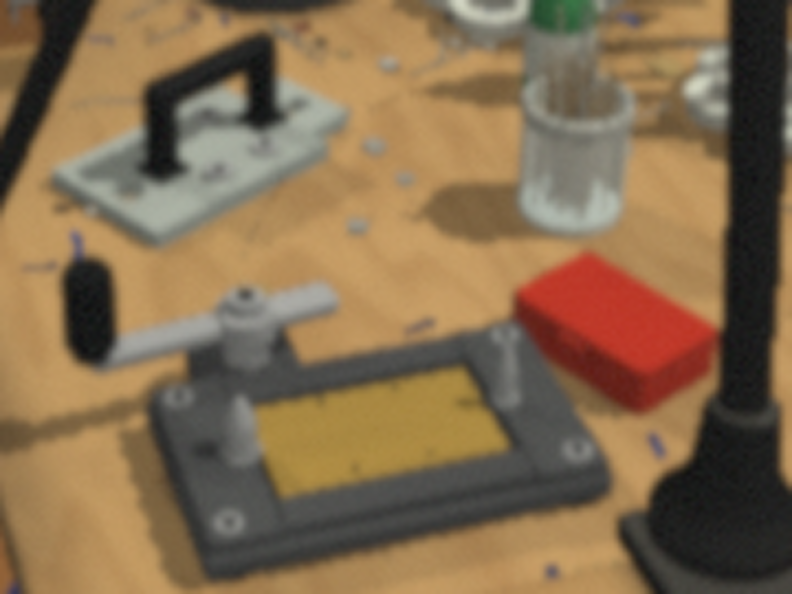

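Scene crop: the thin pin's tip is at (459,90) and the thick pin's at (622,207). The template's hole is at (311,504), its slot at (90,437), and the latch is open with the knob at (643,268). Side crop: pin tips at (507,335) and (240,396), hole at (130,187).

```bash
cat > h.py <<'E'
import numpy as np
from cell import env
def ray(P,u,v):
    E=P['extrinsics'];R=E[:3,:3];t=E[:3,3]
    d=R.T@np.array([(u-P['cx'])/P['fx'],-(v-P['cy'])/P['fy'],-1.]);return -R.T@t,d
def atz(P,u,v,z):
    o,d=ray(P,u,v);return (o+d*(z-o[2])/d[2])[:2]
def proj(P,p):
    c=P['extrinsics'][:3,:3]@np.array(p)+P['extrinsics'][:3,3]
    return P['cx']-P['fx']*c[0]/c[2],P['cy']+P['fy']*c[1]/c[2]
E
python3 - <<'E'
from h import *
np.set_printoptions(precision=4,suppress=True)
A=env.camera_params('scene');B=env.camera_params('side')
pts={'thin tip':((459,90),(507,335),.043),'thick tip':((622,207),(240,396),.043),'thin foot':((456,127),(508,402),.02),'thick foot':((617,248),(241,458),.02),
'hole':((311,504),(130,187),.008),'slot':((90,437),(293,103),.008),'knob':((643,268),(88,265),.077),'pivot':((516,245),(245,295),.046),
'bar+':((125,385),(262,38),.053),'bar-':((278,430),(158,90),.053),
'jar':((128,205),(570,210),0),'redtop':((322,85),(615,310),.022)}
for k,(a,b,z) in pts.items():
    print(k,atz(A,250+a[0]/4,205+a[1]/4,z) , atz(B,245+b[0]/4.4,200+b[1]/4.4,z))
E
```

```text
thin tip [ 0.6206 -0.4161] [ 0.6257 -0.4104]
thick tip [ 0.5219 -0.4143] [ 0.5237 -0.4133]
thin foot [ 0.6184 -0.4143] [ 0.6233 -0.4201]
thick foot [ 0.5178 -0.411 ] [ 0.5219 -0.419 ]
hole [ 0.5274 -0.2208] [ 0.5311 -0.2209]
slot [ 0.6169 -0.1773] [ 0.6196 -0.1761]
knob [ 0.4814 -0.3687] [ 0.4822 -0.3672]
pivot [ 0.5399 -0.3616] [ 0.5413 -0.3611]
bar+ [ 0.6021 -0.1867] [ 0.6009 -0.1898]
bar- [ 0.5427 -0.2157] [ 0.5458 -0.219 ]
jar [ 0.7057 -0.2801] [ 0.7101 -0.2861]
redtop [ 0.6814 -0.3869] [ 0.6832 -0.384 ]
```

>>> jog_arm(
  motion=[
    {"x":3.1,"y":-1.73},
    {"x":3.1,"y":-1.73},
    {"x":3.1,"y":-1.73},
    {"x":3.1,"y":-1.73},
    {"x":3.1,"y":-1.73},
  ],
  claw=1,
)

```text
$.motion[0]: bad value
```

>>> jog_arm(
  motion=[
    {"x":3.1,"y":-1.73},
    {"x":3.1,"y":-1.73},
    {"x":3.1,"y":-1.73},
    {"x":3.1,"y":-1.73},
    {"x":3.1,"y":-1.73},
  ],
)

```text
$.motion[0]: bad value
```

>>> jog_arm(
  motion=[
    {"x":3.1,"y":-1.73},
    {"x":3.1,"y":-1.73},
    {"x":3.1,"y":-1.73},
    {"x":3.1,"y":-1.73},
    {"x":3.1,"y":-1.73,"az":-5.9},
  ],
)

```text
$.motion[0]: bad value
```

>>> jog_arm(
  motion=[
    {"z":1},
    {"z":2},
    {"z":1},
    {},
    {},
  ],
)

```text
$.motion[0]: bad value
```

Run:
```python
from h import *
import cv2
o=env.get_obs();print({k:o[k] for k in('time_s','tool_pos','tool_rot','force','qpos')})
P=env.camera_params('wrist');np.save('w1.npy',P,allow_pickle=True)
cv2.imwrite('pics/w1.png',env.read_camera('wrist')[...,::-1])
for p in [(.529,-.221,.008),(.618,-.1765,.008),(.573,-.2,.053)]:print(proj(P,p))
```

```text
{'time_s': 0.1, 'tool_pos': array([ 0.22924644, -0.60770919,  0.22156235]), 'tool_rot': array([-1.79900515e+02,  7.05723505e-03,  2.06735408e+01]), 'force': array([-1.04461012, -0.30104394,  0.54804406]), 'qpos': array([70.1348601 , 18.43668963, -4.01591091, 83.1664661 ,  1.29680834,
       78.54166285, -3.26188871])}
(np.float64(-80.61457680245496), np.float64(-431.95273592212584))
(np.float64(-146.61333522821405), np.float64(-679.0062563810136))
(np.float64(-198.82339291106376), np.float64(-685.4452638009034))
```

View pics/w1.png

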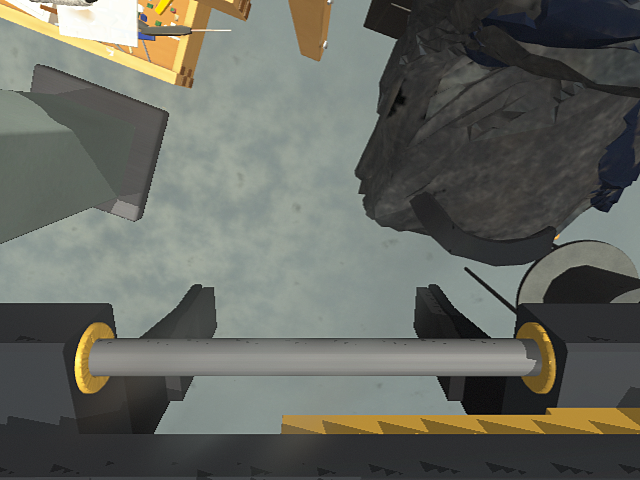

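The moves were refused because each row needs all six numbers, so the wrist picture just shows the floor and the fingers. I'm resending in full.

>>> jog_arm(
  motion=[
    {"x":3.1,"y":-1.73,"z":0,"ax":0,"ay":0,"az":0},
    {"x":3.1,"y":-1.73,"z":0,"ax":0,"ay":0,"az":0},
    {"x":3.1,"y":-1.73,"z":0,"ax":0,"ay":0,"az":0},
    {"x":3.1,"y":-1.73,"z":0,"ax":0,"ay":0,"az":0},
    {"x":3.1,"y":-1.73,"z":0,"ax":0,"ay":0,"az":0},
  ],
  claw=1,
)

```text
time_s: 0.65
tool_pos: [0.3446, -0.4712, 0.2223]
tool_rot: [-180.0, 0.0, 20.7]
force: [0.0, -0.3, -0.7]
grip_width: 0.0867
grasp_force: 0.0
```

>>> jog_arm(
  motion=[
    {"x":3.1,"y":-1.73,"z":0,"ax":0,"ay":0,"az":0},
    {"x":3.1,"y":-1.73,"z":0,"ax":0,"ay":0,"az":0},
    {"x":3.1,"y":-1.73,"z":0,"ax":0,"ay":0,"az":0},
    {"x":3.1,"y":-1.73,"z":0,"ax":0,"ay":0,"az":0},
    {"x":3.1,"y":-1.73,"z":0,"ax":0,"ay":0,"az":0},
  ],
)

```text
time_s: 1.15
tool_pos: [0.459, -0.3356, 0.2224]
tool_rot: [-180.0, 0.0, 20.7]
force: [0.5, -0.8, 0.3]
grip_width: 0.0873
grasp_force: 0.0
```

>>> jog_arm(
  motion=[
    {"x":3.1,"y":-1.73,"z":0,"ax":0,"ay":0,"az":0},
    {"x":3.1,"y":-1.73,"z":0,"ax":0,"ay":0,"az":0},
    {"x":3.1,"y":-1.73,"z":1,"ax":0,"ay":0,"az":0},
    {"x":3.1,"y":-1.73,"z":1,"ax":0,"ay":0,"az":0},
    {"x":3.1,"y":-1.73,"z":1,"ax":0,"ay":0,"az":-5.9},
  ],
)

```text
time_s: 1.65
tool_pos: [0.5735, -0.2001, 0.192]
tool_rot: [180.0, 0.0, 26.7]
force: [0.7, -0.6, 0.2]
grip_width: 0.0867
grasp_force: 0.0
```

Run:
```python
from h import *
import cv2
o=env.get_obs();print({k:o[k] for k in('time_s','tool_pos','tool_rot','force','qpos')})
P=env.camera_params('wrist');np.save('w1.npy',P,allow_pickle=True)
cv2.imwrite('pics/w2.png',env.read_camera('wrist')[...,::-1])
for p in [(.529,-.221,.008),(.618,-.1765,.008),(.573,-.2,.053)]:print(proj(P,p))
```

```text
{'time_s': 1.65, 'tool_pos': array([ 0.57351971, -0.20010244,  0.19204108]), 'tool_rot': array([1.79991642e+02, 1.58752268e-02, 2.66795379e+01]), 'force': array([ 0.66303292, -0.62143373,  0.16745517]), 'qpos': array([ 36.69236239,  15.73068601, -23.91595167,  91.24715636,
         6.56915327,  74.41853688, -51.51640268])}
(np.float64(314.9674379568395), np.float64(265.2082281597331))
(np.float64(315.1520568493323), np.float64(152.74281527434908))
(np.float64(316.27907256403745), np.float64(225.48975225011313))
```

View pics/w2.png

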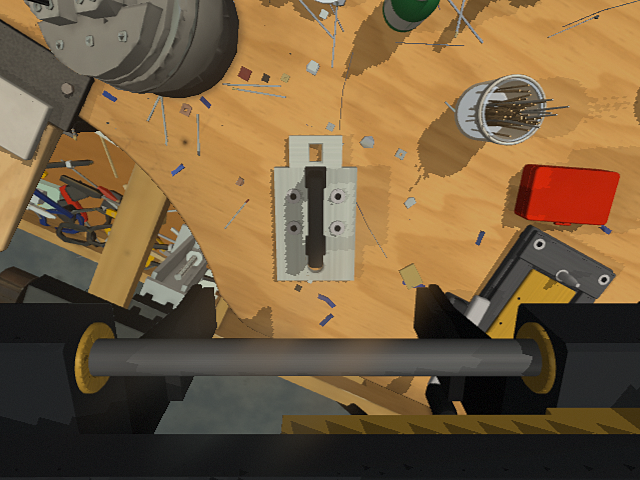

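The template is aligned under the tool: hole at (316,267), slot at (315,152), both within 2 px of the prediction. I'll descend and grip.

>>> jog_arm(
  motion=[
    {"x":0,"y":0,"z":3,"ax":0,"ay":0,"az":0},
    {"x":0,"y":0,"z":3.5,"ax":0,"ay":0,"az":0},
    {"x":0,"y":0,"z":3.5,"ax":0,"ay":0,"az":0},
    {"x":0,"y":0,"z":3,"ax":0,"ay":0,"az":0},
    {"x":0,"y":0,"z":2,"ax":0,"ay":0,"az":0},
  ],
)

```text
time_s: 2.2
tool_pos: [0.571, -0.201, 0.0396]
tool_rot: [-179.8, 0.2, 26.6]
force: [-0.4, -0.6, -0.5]
grip_width: 0.0869
grasp_force: 0.0
```

>>> jog_arm(
  motion=[
    {"x":0,"y":0,"z":1,"ax":0,"ay":0,"az":0},
    {"x":0,"y":0,"z":0.4,"ax":0,"ay":0,"az":0},
    {"x":0,"y":0,"z":0,"ax":0,"ay":0,"az":0},
    {"x":0,"y":0,"z":0,"ax":0,"ay":0,"az":0},
    {"x":0,"y":0,"z":0,"ax":0,"ay":0,"az":0},
  ],
)

```text
time_s: 2.7
tool_pos: [0.5738, -0.2016, 0.0299]
tool_rot: [179.9, -0.1, 26.6]
force: [0.2, -0.2, -0.2]
grip_width: 0.087
grasp_force: 0.0
```

>>> jog_arm(
  motion=[
    {"x":0,"y":0,"z":0,"ax":0,"ay":0,"az":0},
    {"x":0,"y":0,"z":0,"ax":0,"ay":0,"az":0},
    {"x":0,"y":0,"z":0,"ax":0,"ay":0,"az":0},
    {"x":0,"y":0,"z":0,"ax":0,"ay":0,"az":0},
    {"x":0,"y":0,"z":0,"ax":0,"ay":0,"az":0},
  ],
  claw=-1,
  squeeze=30,
)

```text
time_s: 3.2
tool_pos: [0.5729, -0.2012, 0.0286]
tool_rot: [180.0, 0.0, 26.6]
force: [0.3, 0.5, 0.1]
grip_width: 0.0551
grasp_force: 0.0
```

>>> jog_arm(
  motion=[
    {"x":0,"y":0,"z":0,"ax":0,"ay":0,"az":0},
    {"x":0,"y":0,"z":0,"ax":0,"ay":0,"az":0},
    {"x":0,"y":0,"z":0,"ax":0,"ay":0,"az":0},
    {"x":0,"y":0,"z":0,"ax":0,"ay":0,"az":0},
    {"x":0,"y":0,"z":0,"ax":0,"ay":0,"az":0},
  ],
)

```text
time_s: 3.7
tool_pos: [0.5729, -0.2013, 0.0285]
tool_rot: [180.0, 0.0, 26.6]
force: [-0.2, -0.7, 0.7]
grip_width: 0.0148
grasp_force: 0.0
```

>>> jog_arm(
  motion=[
    {"x":0,"y":0,"z":0,"ax":0,"ay":0,"az":0},
    {"x":0,"y":0,"z":0,"ax":0,"ay":0,"az":0},
    {"x":0,"y":0,"z":0,"ax":0,"ay":0,"az":0},
    {"x":0,"y":0,"z":0,"ax":0,"ay":0,"az":0},
    {"x":0,"y":0,"z":0,"ax":0,"ay":0,"az":0},
  ],
)

```text
time_s: 4.2
tool_pos: [0.5728, -0.2011, 0.0285]
tool_rot: [-180.0, 0.0, 26.6]
force: [-0.5, 0.5, -0.5]
grip_width: 0.0116
grasp_force: 30.0
```

>>> jog_arm(
  motion=[
    {"x":0,"y":0,"z":-1,"ax":0,"ay":0,"az":0},
    {"x":0,"y":0,"z":-2,"ax":0,"ay":0,"az":0},
    {"x":0,"y":0,"z":-3,"ax":0,"ay":0,"az":0},
    {"x":0,"y":0,"z":-3,"ax":0,"ay":0,"az":0},
    {"x":0,"y":0,"z":-2,"ax":0,"ay":0,"az":0},
  ],
)

```text
time_s: 4.7
tool_pos: [0.5737, -0.2014, 0.1414]
tool_rot: [179.9, -0.1, 26.6]
force: [-0.0, 0.1, -1.7]
grip_width: 0.0116
grasp_force: 30.0
```

>>> jog_arm(
  motion=[
    {"x":-0.8,"y":1.7,"z":-1,"ax":0,"ay":0,"az":0},
    {"x":-1.6,"y":3.2,"z":0,"ax":0,"ay":0,"az":0},
    {"x":-1.9,"y":3.7,"z":0,"ax":0,"ay":0,"az":0},
    {"x":-1.9,"y":3.7,"z":0,"ax":0,"ay":0,"az":0},
    {"x":-1.9,"y":3.7,"z":0,"ax":0,"ay":0,"az":0},
  ],
)

```text
time_s: 5.2
tool_pos: [0.5716, -0.3821, 0.149]
tool_rot: [180.0, 0.0, 26.6]
force: [1.1, -0.7, -2.9]
grip_width: 0.0116
grasp_force: 30.0
```

>>> jog_arm(
  motion=[
    {"x":-1.5,"y":3.0,"z":0,"ax":0,"ay":0,"az":4},
    {"x":0,"y":0,"z":0,"ax":0,"ay":0,"az":7},
    {"x":0,"y":0,"z":0,"ax":0,"ay":0,"az":7},
    {"x":0,"y":0,"z":0,"ax":0,"ay":0,"az":6},
    {"x":0,"y":0,"z":0,"ax":0,"ay":0,"az":2.6},
  ],
)

```text
time_s: 5.7
tool_pos: [0.5718, -0.414, 0.1486]
tool_rot: [-180.0, 0.0, -0.2]
force: [-0.4, 0.7, -2.4]
grip_width: 0.0117
grasp_force: 30.0
```

>>> jog_arm(
  motion=[
    {"x":0,"y":0,"z":0,"ax":0,"ay":0,"az":0},
    {"x":0,"y":0,"z":0,"ax":0,"ay":0,"az":0},
    {"x":0,"y":0,"z":0,"ax":0,"ay":0,"az":0},
    {"x":0,"y":0,"z":0,"ax":0,"ay":0,"az":0},
    {"x":0,"y":0,"z":0,"ax":0,"ay":0,"az":0},
  ],
)

```text
time_s: 6.2
tool_pos: [0.572, -0.4141, 0.1485]
tool_rot: [180.0, 0.0, -0.0]
force: [-0.2, -0.5, -2.0]
grip_width: 0.0118
grasp_force: 30.0
```

Run:
```python
from h import *
import cv2
o=env.get_obs();print({k:o[k] for k in('time_s','tool_pos','tool_rot','force','grip_width')})
P=env.camera_params('wrist');np.save('w3.npy',P,allow_pickle=True)
im=env.read_camera('wrist')[...,::-1];cv2.imwrite('pics/w3.png',im)
s=env.read_camera('scene')[...,::-1];cv2.imwrite('pics/s3.png',s)
q=env.read_camera('side')[...,::-1];cv2.imwrite('pics/q3.png',q)
top=np.hstack([cv2.resize(s[170:320,300:450],(400,400)),cv2.resize(q[180:330,230:380],(400,400))])
cv2.imwrite('pics/m3.png',im[0:340,120:560])
for p in [(.522,-.414,.043),(.622,-.414,.043)]:print(proj(P,p))
```

```text
{'time_s': 6.2, 'tool_pos': array([ 0.57195418, -0.41412117,  0.14854854]), 'tool_rot': array([ 1.79999312e+02,  3.55141442e-03, -1.43286717e-02]), 'force': array([-0.18310246, -0.45983805, -1.9586843 ]), 'grip_width': 0.011791307672102356}
(np.float64(315.87858527837295), np.float64(303.4301582012006))
(np.float64(315.88622480135723), np.float64(162.39030212069642))
```

View pics/w3.png

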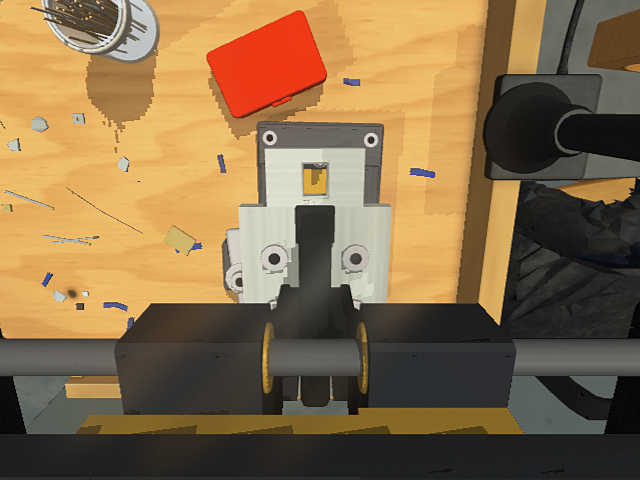

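The held template's slot shows at (316,180), with the thin pin's tip just at its upper edge, (319,164). The jig's far screws are at (269,138) and (371,140). The shaded camera offset needs computing.

Run:
```python
from h import *
import cv2
np.set_printoptions(precision=4,suppress=True)
P=np.load('w3.npy',allow_pickle=True).item()
for n,u,v,z in [('slotL',303,180,.128),('slotR',328.5,180,.128),('slot near',316,196,.128),('slot far',316,163,.128),
 ('scrL',269,138,.02),('scrR',371,140,.02),('jigL',258,123,.02),('jigR',382.5,123,.02),('pintip',319,164,.043),
 ('tmpl L',239,240,.128),('tmpl R',392,240,.128),('nar L',265,180,.128),('nar R',366,180,.128),('bush',274,258,.128),('bush',355,258,.128)]:print(n,atz(P,u,v,z))
W=np.load('w1.npy',allow_pickle=True).item()
for n,u,v in [('hole',316,267),('slot',315.5,152)]:print('w2',n,atz(W,u,v,.008))
im=cv2.imread('pics/w3.png');a=cv2.resize(im[110:210,245:395],None,fx=5,fy=5,interpolation=cv2.INTER_CUBIC)
cv2.imwrite('pics/c3.png',a)
```

```text
slotL [ 0.623 -0.408]
slotR [ 0.623  -0.4194]
slot near [ 0.6157 -0.4138]
slot far [ 0.6305 -0.4138]
scrL [ 0.6363 -0.3816]
scrR [ 0.6349 -0.4522]
jigL [ 0.6463 -0.3744]
jigR [ 0.6462 -0.4597]
pintip [ 0.621 -0.416]
tmpl L [ 0.595  -0.3779]
tmpl R [ 0.5949 -0.4493]
nar L [ 0.623 -0.391]
nar R [ 0.623  -0.4362]
bush [ 0.5861 -0.394 ]
bush [ 0.586  -0.4323]
w2 hole [ 0.5279 -0.2226]
w2 slot [ 0.6187 -0.1765]
```

View pics/c3.png

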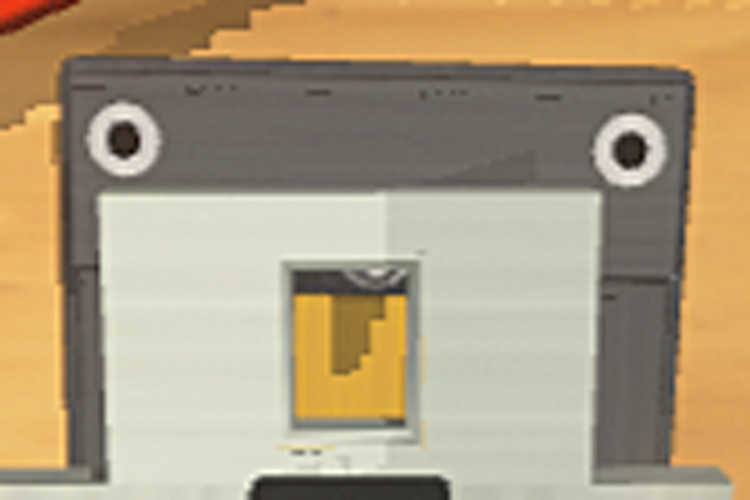

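>>> jog_arm(
  motion=[
    {"x":-0.11,"y":0.2,"z":1,"ax":0,"ay":0,"az":1.25},
    {"x":0,"y":0,"z":2,"ax":0,"ay":0,"az":0},
    {"x":0,"y":0,"z":2,"ax":0,"ay":0,"az":0},
    {"x":0,"y":0,"z":1.5,"ax":0,"ay":0,"az":0},
    {"x":0,"y":0,"z":0.5,"ax":0,"ay":0,"az":0},
  ],
)

```text
time_s: 6.85
tool_pos: [0.5694, -0.4154, 0.0756]
tool_rot: [-179.9, 0.2, -1.3]
force: [0.3, 0.8, -2.6]
grip_width: 0.0117
grasp_force: 30.0
```

>>> jog_arm(
  motion=[
    {"x":0,"y":0,"z":0,"ax":0,"ay":0,"az":0},
    {"x":0,"y":0,"z":0,"ax":0,"ay":0,"az":0},
    {"x":0,"y":0,"z":0,"ax":0,"ay":0,"az":0},
    {"x":0,"y":0,"z":0,"ax":0,"ay":0,"az":0},
    {"x":0,"y":0,"z":0,"ax":0,"ay":0,"az":0},
  ],
)

```text
time_s: 7.35
tool_pos: [0.5712, -0.4164, 0.0793]
tool_rot: [180.0, -0.1, -1.3]
force: [-0.4, 0.3, -2.8]
grip_width: 0.0114
grasp_force: 30.0
```

Run:
```python
from h import *
import cv2
o=env.get_obs();print({k:o[k] for k in('time_s','tool_pos','tool_rot','force','grip_width')})
P=env.camera_params('wrist');np.save('w4.npy',P,allow_pickle=True)
im=env.read_camera('wrist')[...,::-1];cv2.imwrite('pics/w4.png',im)
s=env.read_camera('scene')[...,::-1];cv2.imwrite('pics/s4.png',s)
q=env.read_camera('side')[...,::-1];cv2.imwrite('pics/q4.png',q)
R=lambda a,w,h:cv2.resize(a,(w,h),interpolation=cv2.INTER_CUBIC)
m=np.vstack([R(im[110:210,255:375],360,300),R(s[210:280,355:439],360,300)])
m=np.hstack([m,R(q[240:360,285:373],440,600)])
cv2.imwrite('pics/m4.png',m)
```

```text
{'time_s': 7.35, 'tool_pos': array([ 0.57123034, -0.41636328,  0.0793182 ]), 'tool_rot': array([ 1.79955841e+02, -5.14248812e-02, -1.27955879e+00]), 'force': array([-0.3923776 ,  0.33959944, -2.78096297]), 'grip_width': 0.01144122285450348}
```

View pics/m4.png

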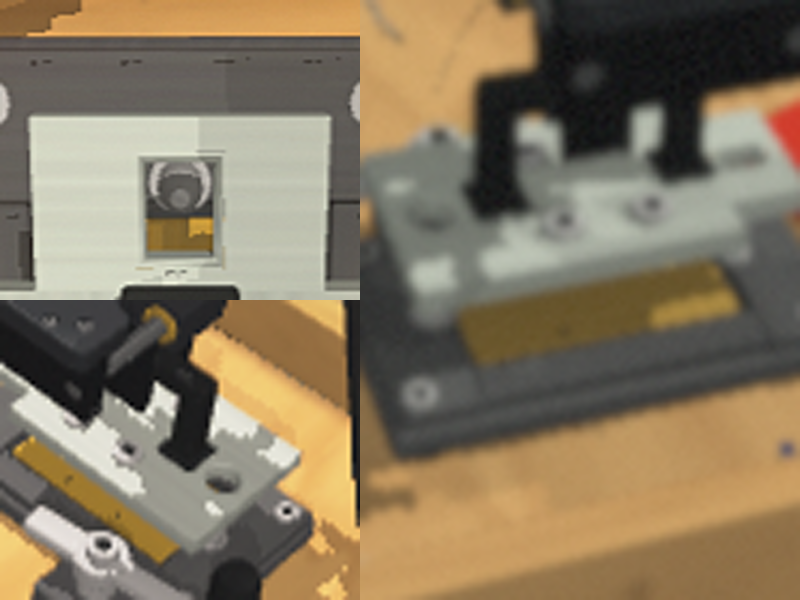

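The thin pin shows inside the slot and is laterally centred: both are at crop u 180, with the pin tip at crop v 190 and the slot spanning 156–264. The gap along the slot remains to be computed.

Run:
```python
from h import *
P=np.load('w4.npy',allow_pickle=True).item();S=env.camera_params('scene');Q=env.camera_params('side')
f=lambda u,v,z:atz(P,255+u/3,110+v/3,z).round(4)
print('tip',f(180,190,.043),'slot far/near',f(180,156,.0588),f(180,264,.0588),'bottom edge near',f(180,255,.0508))
print('slot L R',f(139,210,.0588),f(221,210,.0588),'jig far edge',f(180,38,.02))
k=84/360
print('hole scene',atz(S,355+223*k,210+(480-300)*k,.0588).round(4))
k=.2
print('hole side',atz(Q,285+(430-360)*k,240+208*k,.0588).round(4))
```

```text
tip [ 0.6232 -0.4168] slot far/near [ 0.6302 -0.417 ] [ 0.6141 -0.4166] bottom edge near [ 0.614  -0.4166]
slot L R [ 0.6224 -0.4107] [ 0.6221 -0.4229] jig far edge [ 0.6465 -0.4174]
hole scene [ 0.5203 -0.4128]
hole side [ 0.5233 -0.4125]
```

>>> jog_arm(
  motion=[
    {"x":0.1,"y":0,"z":0.2,"ax":0,"ay":0,"az":0},
    {"x":0,"y":0,"z":0.4,"ax":0,"ay":0,"az":0},
    {"x":0,"y":0,"z":0.4,"ax":0,"ay":0,"az":0},
    {"x":0,"y":0,"z":0.4,"ax":0,"ay":0,"az":0},
    {"x":0,"y":0,"z":0.2,"ax":0,"ay":0,"az":0},
  ],
)

```text
time_s: 8.0
tool_pos: [0.5715, -0.4159, 0.0616]
tool_rot: [-180.0, 0.1, -1.3]
force: [-0.2, 0.5, -2.5]
grip_width: 0.0115
grasp_force: 30.0
```

>>> jog_arm(
  motion=[
    {"x":0,"y":0,"z":0.2,"ax":0,"ay":0,"az":0},
    {"x":0,"y":0,"z":0.1,"ax":0,"ay":0,"az":0},
    {"x":0,"y":0,"z":0.1,"ax":0,"ay":0,"az":0},
    {"x":0,"y":0,"z":0,"ax":0,"ay":0,"az":0},
    {"x":0,"y":0,"z":0,"ax":0,"ay":0,"az":0},
  ],
)

```text
time_s: 8.5
tool_pos: [0.572, -0.4162, 0.0587]
tool_rot: [180.0, -0.0, -1.3]
force: [-0.8, -0.3, -3.5]
grip_width: 0.0118
grasp_force: 30.0
```

>>> jog_arm(
  motion=[
    {"x":0,"y":0,"z":0.15,"ax":0,"ay":0,"az":0},
    {"x":0,"y":0,"z":0.15,"ax":0,"ay":0,"az":0},
    {"x":0,"y":0,"z":0.15,"ax":0,"ay":0,"az":0},
    {"x":0,"y":0,"z":0.15,"ax":0,"ay":0,"az":0},
    {"x":0,"y":0,"z":0,"ax":0,"ay":0,"az":0},
  ],
)

```text
time_s: 9.0
tool_pos: [0.5717, -0.416, 0.0521]
tool_rot: [-180.0, 0.0, -1.3]
force: [0.0, 0.4, -1.8]
grip_width: 0.0114
grasp_force: 30.0
```

>>> jog_arm(
  motion=[
    {"x":0,"y":0,"z":0.1,"ax":0,"ay":0,"az":0},
    {"x":0,"y":0,"z":0.1,"ax":0,"ay":0,"az":0},
    {"x":0,"y":0,"z":0.1,"ax":0,"ay":0,"az":0},
    {"x":0,"y":0,"z":0.1,"ax":0,"ay":0,"az":0},
    {"x":0,"y":0,"z":0,"ax":0,"ay":0,"az":0},
  ],
)

```text
time_s: 9.5
tool_pos: [0.572, -0.4162, 0.0486]
tool_rot: [180.0, -0.0, -1.3]
force: [0.2, 0.1, -2.3]
grip_width: 0.0119
grasp_force: 30.0
```

Now almost on the seat with no side load. I'll press down a fraction until the force shows contact.

>>> jog_arm(
  motion=[
    {"x":0,"y":0,"z":0.05,"ax":0,"ay":0,"az":0},
    {"x":0,"y":0,"z":0.05,"ax":0,"ay":0,"az":0},
    {"x":0,"y":0,"z":0,"ax":0,"ay":0,"az":0},
    {"x":0,"y":0,"z":0,"ax":0,"ay":0,"az":0},
    {"x":0,"y":0,"z":0,"ax":0,"ay":0,"az":0},
  ],
)

```text
time_s: 10.0
tool_pos: [0.572, -0.4161, 0.0485]
tool_rot: [180.0, -0.0, -1.3]
force: [-3.4, 1.2, 5.3]
grip_width: 0.0115
grasp_force: 30.0
```

>>> jog_arm(
  motion=[
    {"x":0,"y":0,"z":0,"ax":0,"ay":0,"az":0},
    {"x":0,"y":0,"z":0,"ax":0,"ay":0,"az":0},
    {"x":0,"y":0,"z":0,"ax":0,"ay":0,"az":0},
    {"x":0,"y":0,"z":0,"ax":0,"ay":0,"az":0},
    {"x":0,"y":0,"z":0,"ax":0,"ay":0,"az":0},
  ],
  claw=-0.1,
)

```text
time_s: 10.5
tool_pos: [0.572, -0.4162, 0.0474]
tool_rot: [180.0, -0.0, -1.3]
force: [-0.0, 0.7, 0.0]
grip_width: 0.0377
grasp_force: 0.0
```

>>> jog_arm(
  motion=[
    {"x":0,"y":0,"z":-0.5,"ax":0,"ay":0,"az":0},
    {"x":0,"y":0,"z":-1,"ax":0,"ay":0,"az":0},
    {"x":0,"y":0,"z":-2,"ax":0,"ay":0,"az":0},
    {"x":0,"y":0,"z":-3,"ax":0,"ay":0,"az":0},
    {"x":0,"y":0,"z":-3.5,"ax":0,"ay":0,"az":0},
  ],
)

```text
time_s: 11.0
tool_pos: [0.5712, -0.4159, 0.1483]
tool_rot: [-180.0, 0.1, -1.3]
force: [0.3, -0.5, 0.7]
grip_width: 0.0391
grasp_force: 0.0
```

The template is seated and released. Next I'll work out the pushing path for the latch knob, using closed fingers behind the knob and no tool rotation.

Run:
```python
from h import *
o=env.get_obs();print(o['tool_pos'],o['qpos'])
pv=np.array([.5395,-.3615]);T=np.array([[.99975,-.0223],[-.0223,-.99975]])
prev=np.array([.572,-.4162])
for th in [187,187,180,172,164,156,148,140,132,124,116,108,100,92,88,86]:
    a=np.radians(th);t=np.array([np.sin(a),-np.cos(a)])
    k=pv+.06*np.array([np.cos(a),np.sin(a)])
    d=.010+min(.0095/max(abs(t[0]),1e-6),.015/max(abs(t[1]),1e-6))
    if prev[0]>.57:d+=.012
    p=k-t*d;print(th,p.round(4),(T@(p-prev)*100).round(2));prev=p
```

```text
[ 0.5712133  -0.41589091  0.14828313] [ 43.31759508  28.13090136 -13.2836748   78.89942774   6.48105794
  73.80284043 -61.5543308 ]
187 [ 0.4845 -0.4056] [-8.77 -0.86]
187 [ 0.483  -0.3937] [-0.17 -1.19]
180 [ 0.4795 -0.3865] [-0.37 -0.72]
172 [ 0.4766 -0.3781] [-0.31 -0.84]
164 [ 0.4748 -0.3696] [-0.2  -0.84]
156 [ 0.4739 -0.3612] [-0.1  -0.83]
148 [ 0.4739 -0.3532] [-0.02 -0.8 ]
140 [ 0.4776 -0.3419] [ 0.34 -1.13]
132 [ 0.4824 -0.3322] [ 0.46 -0.99]
124 [ 0.4882 -0.3238] [ 0.55 -0.85]
116 [ 0.4947 -0.3166] [ 0.64 -0.73]
108 [ 0.5019 -0.3106] [ 0.71 -0.61]
100 [ 0.5097 -0.3058] [ 0.77 -0.5 ]
92 [ 0.5179 -0.3022] [ 0.81 -0.38]
88 [ 0.5221 -0.3009] [ 0.42 -0.15]
86 [ 0.5242 -0.3003] [ 0.21 -0.06]
```

>>> jog_arm(
  motion=[
    {"x":-2,"y":-0.2,"z":0,"ax":0,"ay":0,"az":0},
    {"x":-3,"y":-0.3,"z":0,"ax":0,"ay":0,"az":0},
    {"x":-2.5,"y":-0.26,"z":0,"ax":0,"ay":0,"az":0},
    {"x":-1.27,"y":-0.1,"z":0,"ax":0,"ay":0,"az":0},
    {"x":0,"y":0,"z":0,"ax":0,"ay":0,"az":0},
  ],
  claw=-1,
)

```text
time_s: 11.5
tool_pos: [0.4832, -0.4065, 0.1487]
tool_rot: [179.9, -0.0, -1.4]
force: [0.4, 0.0, -0.2]
grip_width: 0.007
grasp_force: 0.0
```

>>> jog_arm(
  motion=[
    {"x":0,"y":0,"z":1.5,"ax":0,"ay":0,"az":0},
    {"x":0,"y":0,"z":2.5,"ax":0,"ay":0,"az":0},
    {"x":0,"y":0,"z":2.5,"ax":0,"ay":0,"az":0},
    {"x":0,"y":0,"z":1.5,"ax":0,"ay":0,"az":0},
    {"x":0,"y":0,"z":1,"ax":0,"ay":0,"az":0},
  ],
)

```text
time_s: 12.0
tool_pos: [0.4847, -0.4045, 0.0551]
tool_rot: [-179.9, 0.1, -1.2]
force: [0.5, 0.5, -0.0]
grip_width: 0.0003
grasp_force: 0.0
```

>>> jog_arm(
  motion=[
    {"x":0,"y":0,"z":0.9,"ax":0,"ay":0,"az":0},
    {"x":0,"y":0,"z":0,"ax":0,"ay":0,"az":0},
    {"x":-0.1,"y":-0.6,"z":0,"ax":0,"ay":0,"az":0},
    {"x":-0.07,"y":-0.59,"z":0,"ax":0,"ay":0,"az":0},
    {"x":-0.37,"y":-0.72,"z":0,"ax":0,"ay":0,"az":0},
  ],
)

```text
time_s: 12.5
tool_pos: [0.4803, -0.386, 0.0496]
tool_rot: [179.9, -0.1, -1.2]
force: [-0.3, -0.2, 0.3]
grip_width: 0.0003
grasp_force: 0.5
```

>>> jog_arm(
  motion=[
    {"x":-0.31,"y":-0.84,"z":0,"ax":0,"ay":0,"az":0},
    {"x":-0.2,"y":-0.84,"z":0,"ax":0,"ay":0,"az":0},
    {"x":-0.1,"y":-0.83,"z":0,"ax":0,"ay":0,"az":0},
    {"x":-0.02,"y":-0.8,"z":0,"ax":0,"ay":0,"az":0},
    {"x":0.34,"y":-1.13,"z":0,"ax":0,"ay":0,"az":0},
  ],
)

```text
time_s: 13.0
tool_pos: [0.4771, -0.3421, 0.0487]
tool_rot: [179.9, 0.0, -1.3]
force: [0.2, -2.5, 0.3]
grip_width: 0.0007
grasp_force: 0.8
```

>>> jog_arm(
  motion=[
    {"x":0.46,"y":-0.99,"z":0,"ax":0,"ay":0,"az":0},
    {"x":0.55,"y":-0.85,"z":0,"ax":0,"ay":0,"az":0},
    {"x":0.64,"y":-0.73,"z":0,"ax":0,"ay":0,"az":0},
    {"x":0.71,"y":-0.61,"z":0,"ax":0,"ay":0,"az":0},
    {"x":0,"y":0,"z":0,"ax":0,"ay":0,"az":0},
  ],
)

```text
time_s: 13.5
tool_pos: [0.5035, -0.3086, 0.0484]
tool_rot: [-179.9, -0.0, -1.1]
force: [0.4, -0.2, -0.2]
grip_width: 0.0007
grasp_force: 0.0
```

Run:
```python
from h import *
import cv2
s=env.read_camera('scene')[...,::-1];q=env.read_camera('side')[...,::-1]
R=lambda a:cv2.resize(a,(400,400),interpolation=cv2.INTER_CUBIC)
cv2.imwrite('pics/m5.png',np.hstack([R(s[190:310,320:440]),R(q[220:340,260:380])]))
```

```text
(no output)
```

View pics/m5.png

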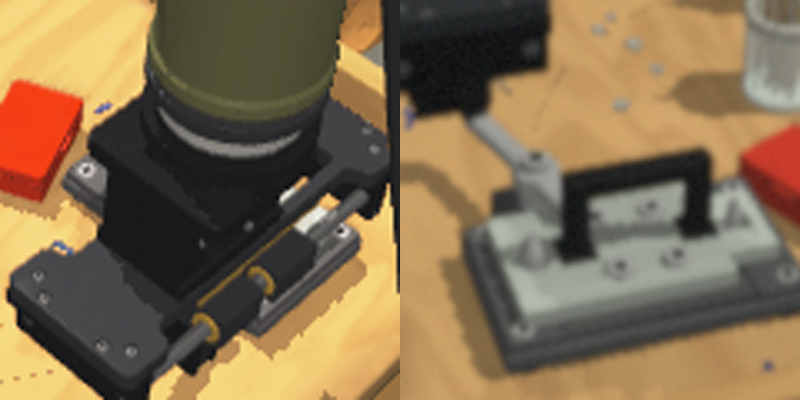

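The template lies flat with both pin tips showing, at (535,255) and (735,215) in the picture. The latch lever is partly swung. I'll continue to the stop, watching the force.

>>> jog_arm(
  motion=[
    {"x":0.77,"y":-0.5,"z":0,"ax":0,"ay":0,"az":0},
    {"x":0.6,"y":-0.3,"z":0,"ax":0,"ay":0,"az":0},
    {"x":0.3,"y":-0.1,"z":0,"ax":0,"ay":0,"az":0},
    {"x":0.2,"y":-0.05,"z":0,"ax":0,"ay":0,"az":0},
    {"x":0,"y":0,"z":0,"ax":0,"ay":0,"az":0},
  ],
)

```text
time_s: 14.1
tool_pos: [0.5212, -0.3013, 0.0485]
tool_rot: [-180.0, -0.0, -1.3]
force: [0.3, 0.5, 0.5]
grip_width: 0.0004
grasp_force: 0.0
```

>>> jog_arm(
  motion=[
    {"x":0.1,"y":0,"z":0,"ax":0,"ay":0,"az":0},
    {"x":0.1,"y":0,"z":0,"ax":0,"ay":0,"az":0},
    {"x":0,"y":0,"z":0,"ax":0,"ay":0,"az":0},
    {"x":0,"y":0,"z":0,"ax":0,"ay":0,"az":0},
    {"x":0,"y":0,"z":0,"ax":0,"ay":0,"az":0},
  ],
)

```text
time_s: 14.6
tool_pos: [0.5227, -0.3015, 0.0485]
tool_rot: [-180.0, 0.0, -1.3]
force: [-0.0, 1.3, 0.1]
grip_width: 0.0004
grasp_force: 0.4
```

>>> jog_arm(
  motion=[
    {"x":0.1,"y":0,"z":0,"ax":0,"ay":0,"az":0},
    {"x":0.1,"y":0,"z":0,"ax":0,"ay":0,"az":0},
    {"x":0.1,"y":0,"z":0,"ax":0,"ay":0,"az":0},
    {"x":0,"y":0,"z":0,"ax":0,"ay":0,"az":0},
    {"x":0,"y":0,"z":0,"ax":0,"ay":0,"az":0},
  ],
)

```text
time_s: 15.1
tool_pos: [0.5235, -0.3014, 0.0484]
tool_rot: [-179.9, 0.3, -1.3]
force: [-6.3, 1.8, 5.3]
grip_width: 0.0004
grasp_force: 3.6
```

>>> jog_arm(
  motion=[
    {"x":0.1,"y":0,"z":0,"ax":0,"ay":0,"az":0},
    {"x":0.1,"y":0,"z":0,"ax":0,"ay":0,"az":0},
    {"x":0,"y":0,"z":0,"ax":0,"ay":0,"az":0},
    {"x":0,"y":0,"z":0,"ax":0,"ay":0,"az":0},
    {"x":0,"y":0,"z":0,"ax":0,"ay":0,"az":0},
  ],
)

```text
time_s: 15.6
tool_pos: [0.5236, -0.3015, 0.0483]
tool_rot: [-179.9, 0.5, -1.3]
force: [-11.3, 3.1, 8.4]
grip_width: 0.0007
grasp_force: 5.9
```

Stop reached: the force rises while the position holds. I'll back off, lift, and check the knob in the cameras numerically.

>>> jog_arm(
  motion=[
    {"x":-1,"y":0,"z":0,"ax":0,"ay":0,"az":0},
    {"x":-2,"y":0,"z":0,"ax":0,"ay":0,"az":0},
    {"x":-1.5,"y":0,"z":-1,"ax":0,"ay":0,"az":0},
    {"x":0,"y":0,"z":-3,"ax":0,"ay":0,"az":0},
    {"x":0,"y":0,"z":-4,"ax":0,"ay":0,"az":0},
  ],
)

```text
time_s: 16.1
tool_pos: [0.4813, -0.3006, 0.1278]
tool_rot: [-179.9, 0.1, -1.3]
force: [1.2, -0.7, -0.0]
grip_width: 0.0002
grasp_force: 0.0
```

>>> jog_arm(
  motion=[
    {"x":0,"y":-3,"z":-4,"ax":0,"ay":0,"az":0},
    {"x":0,"y":-3.5,"z":-3,"ax":0,"ay":0,"az":0},
    {"x":0,"y":-4,"z":0,"ax":0,"ay":0,"az":0},
    {"x":0,"y":-3,"z":0,"ax":0,"ay":0,"az":0},
    {"x":0,"y":0,"z":0,"ax":0,"ay":0,"az":0},
  ],
)

```text
time_s: 16.6
tool_pos: [0.4873, -0.1606, 0.1996]
tool_rot: [-180.0, -0.2, -0.8]
force: [-0.3, 0.4, -0.6]
grip_width: 0.0005
grasp_force: 0.0
```

Run:
```python
from h import *
import cv2
o=env.get_obs();print(o['tool_pos'],o['force'])
for n in('scene','side'):
    im=env.read_camera(n);cv2.imwrite(f'pics/{n}9.png',im[...,::-1]);P=env.camera_params(n)
    print(n,'bar',[round(x) for x in proj(P,(.572,-.416,.0665))])
    for deg in(0,5,10,15,20,30):
        a=np.radians(88.7+deg);x,y=.54+.06*np.cos(a),-.361+.06*np.sin(a)
        print(deg,[int(im[int(round(v)),int(round(u))].sum()) for z in(.05,.06,.07) for u,v in[proj(P,(x,y,z))]],np.round(proj(P,(x,y,.06))))
    u,v=[int(round(t)) for t in proj(P,(.541,-.301,.06))]
    m=(im.sum(2)<110)[v-12:v+13,u-15:u+16];print('\n'.join(''.join('#' if c else '.' for c in r) for r in m))
```

```text
[ 0.48732262 -0.16061852  0.19960583] [-0.28575919  0.41609819 -0.58689643]
scene bar [386, 233]
0 [99, 106, 137] [356. 280.]
5 [99, 100, 110] [358. 282.]
10 [88, 221, 102] [361. 284.]
15 [598, 476, 698] [364. 285.]
20 [599, 418, 421] [366. 286.]
30 [582, 204, 221] [372. 288.]
...............................
...............................
...............................
...............................
...............................
...............................
...............................
...............................
....................#..........
....................#..........
...................##..........
.............########..........
...........##########..........
..........###########..........
.........############..........
.........###########...........
.........###########...........
.........###########...........
.........###########...........
..........##########...........
..........#########............
...........#######.............
............#####..............
...............................
...............................
side bar [330, 273]
0 
[... 275 characters left out ...]
............................
...............####............
.............#######...........
............########...........
............########...........
............########...........
............########...........
............########...........
............########...........
............########...........
............########...........
............########...........
............########...........
............########...........
............########...........
............########...........
.............#######...........
.............#######...........
..............#####............
..............##...............
...............................
...............................
```

```bash
python3 -c "
from cell import env
print(env.sign_off())"
```

```text
the job is handed in; nothing more can be done
None
```

The template is seated flat over both pins and the latch is against its closed stop, confirmed by push force and both cameras; I handed the job in at about 17 s, with nothing driven near the bystanders and no verdict returned.

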